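# Seat two temperature probes in the matching bores of a dry block heater

## Task

Take the two temperature probes out of the rack and put each one into the bore of the block heater that fits its stem, pressing it down past the spring ball in the bore until its flange lies flush on the block. The drop-in block has play in its well, so feel for the bore, press gently and never force a probe that has caught on a rim; leave everything else on the bench where it is.

Things in the scene. Friction and masses are not known exactly. Their poses are not given: they have to be found in the camera images.
- heater: White dry block heater, fixed, 262 (own x) by 280 mm, 92 mm high. Origin: centre of its underside; keypad towards -x. Its aluminium block, face 100 mm above the bench, has a row of five bores along own y at x = 32 mm, 44 mm apart, growing towards +y: 9, 13, 17, 21, 25 mm across. The block lies loose in its well with 5 mm play each way; about 14 N sideways slides it.
- bore8 (a point): Nominal centre of the mouth of the 9 mm bore (for 8 mm stems), with the block centred in its well; axes as the heater's. The loose block may lie up to 5 mm off along own x and y, all bores with it. Empty, 64 mm deep, sharp rim. 18 mm down a sprung steel ball stands 1.5 mm in from the +x side and grips the stem.
- bore12 (a point): Nominal centre of the mouth of the 13 mm bore (for 12 mm stems), with the block centred in its well; axes as the heater's. The loose block may lie up to 5 mm off along own x and y, all bores with it. Empty, 64 mm deep, sharp rim. 18 mm down a sprung steel ball stands 1.5 mm in from the +x side and grips the stem.
- bore16 (a point): Nominal centre of the mouth of the 17 mm bore (for 16 mm stems), with the block centred in its well; axes as the heater's. The loose block may lie up to 5 mm off along own x and y, all bores with it. Empty, 64 mm deep, sharp rim. 18 mm down a sprung steel ball stands 1.5 mm in from the +x side and grips the stem.
- bore20 (a point): Nominal centre of the mouth of the 21 mm bore (for 20 mm stems), with the block centred in its well; axes as the heater's. The loose block may lie up to 5 mm off along own x and y, all bores with it. Empty, 64 mm deep, sharp rim. 18 mm down a sprung steel ball stands 1.5 mm in from the +x side and grips the stem.
- bore24 (a point): Nominal centre of the mouth of the 25 mm bore (for 24 mm stems), with the block centred in its well; axes as the heater's. The loose block may lie up to 5 mm off along own x and y, all bores with it. Taken by the heater's own grey sensor, 28 mm high.
- probe_a: Temperature probe hanging upright in the rack: steel stem 12 mm across, 60 mm long, the last 5 mm tapering to 9 mm; flange 32 mm across, 5 mm thick; black square head 24 by 24 mm (sides along own x and y), 40 mm high, to grip. About 110 g. Origin: centre of the stem's tip, z up; flange underside at z = 60 mm, head from 65 to 105 mm.
- probe_b: Temperature probe hanging upright in the rack: steel stem 20 mm across, 60 mm long, the last 5 mm tapering to 17 mm; flange 38 mm across, 5 mm thick; black square head 30 by 30 mm (sides along own x and y), 40 mm high, to grip. About 200 g. Origin: centre of the stem's tip, z up; flange underside at z = 60 mm, head from 65 to 105 mm.
- probe_a_seat (a point): Centre of the flange's underside of probe_a, 60 mm above its tip; level with the block's face when home. The probe does not sink by its own weight: past the ball it takes a steady push of about 4 to 12 N all the way down. More than 40 N on the block, down or sideways, harms it.
- probe_b_seat (a point): Centre of the flange's underside of probe_b, 60 mm above its tip; level with the block's face when home. The probe does not sink by its own weight: past the ball it takes a steady push of about 4 to 12 N all the way down. More than 40 N on the block, down or sideways, harms it.
- rack: White open test-tube rack, 90 mm deep (own x), 214 mm wide (own y), 85 mm high, fixed. Origin at the centre of its underside. Its 5 mm top plate has two rows of four square holes 24 mm wide (own x = -22 and 22 mm, own y = -75, -25, 25, 75 mm). The probes hang by their flanges in the end holes of the row at x = -22 mm, either way round.
- tube: Bystander: stoppered glass test tube, 15 mm across, 99 mm high, standing in the rack hole at own x = 22, y = -25 mm; origin at its bottom. Leave.
- wash_bottle: Bystander: white plastic wash bottle, 72 mm across, about 200 mm high; origin at its bottom. Leave.
- flask: Bystander: stoppered glass volumetric flask, 74 mm across, 184 mm high; origin at its bottom. Leave.
- beaker: Bystander: glass beaker, 84 mm across, 100 mm high; origin at its bottom. Leave.
- cell_box: Bystander: cardboard tray of grey cell cases, 150 by 200 mm, 34 mm high; origin at its bottom. Leave.
- stopper: Bystander: black rubber stopper standing on its wide end, 28 mm across, 26 mm high; origin at its bottom. Leave.
Not all that is in view belongs to the job. Leave any purple look-alike of the probe_b alone. Leave any blue look-alike of the probe_a alone.

How it is judged:
By the outcome, as a careful person would: the job done as asked, in the order asked, and still so for the second after the job is handed in, with the robot touching nothing.
It also fails if it takes over 64 s, if anything falls off the work surface, if the arm or the gripper's body presses on something with over 40 N, if the wrist force passes 120 N, or if a joint passes its speed limit or range.

## Robot

A 6-joint arm with a two-finger parallel gripper is mounted at the origin on the work surface. World frame = base frame: x ahead of the robot, y to its left, z up, the work surface at z = 0. Lengths are in m, angles in rad, forces in N, time in s.
With the tool pointing down it reaches from about 0.275 to 0.875 m from the base axis. Payload 12.5 kg.
Tool frame: the origin (TCP) lies on the centre line of the jaws, within the pads' length; the fingertips stand r.finger_overhang ahead of it and the grasp point (between the pads) lies 3 mm ahead of it (r.finger_overhang is the distance from the TCP to the fingertips, in m); z points along the fingers, y is the direction in which the jaws open and shut (so a half turn about z gives the same grasp; the last joint's range is limited). The gripper opens to 85 mm and grips with 20 to 120 N. Pads are 22 mm wide; open, the fingers measure 114 mm over their backs; the gripper's body (76 mm by 85 mm) begins 54 mm behind the grasp point. The pads swing forward as they close: fully open they stand 13 mm farther back than shut.
Start: joints at [1.178, 0.351, 1.652, -0, 1.139, -0.085], TCP at [0.167, 0.524, 0.253] pointing down, gripper open.
Joint ranges: [-2.75, 2.75], [-0.79, 2.1], [0.01, 2.65], [-1.57, 4.71], [0.07, 3.14], [-2.87, 2.87]. Speed limits (rad/s): [2.22, 2.22, 2.79, 3.14, 3.14, 3.14].

## Interface

Orientations are given as a unit quaternion [x, y, z, w].
In Python, from cell import r, optics gives the robot as it stands. The module is installed in compiled form; this text tells all that it offers. Calls block until the motion is done:
- r.move_to(position, orientation): joint-space move of the TCP to a pose.
- r.move_linear(position, rot=None, vel=0.15): straight line of the TCP; rot=None keeps the orientation; vel is the mean speed in m/s.
- r.set_joints(angles): joint-space move.
- r.set_gripper(opening, squeeze=None): opening from 0.0 (shut) to 1.0 (fully open); squeeze is the grip in N (None keeps the last); returns when the fingers have stopped.
- r.sleep(seconds).
- r.inverse_kinematics(position, orientation): joint angles nearest the present ones, or None.
- optics.get_image(name): name is "side" or "top"; returns a dict with "pixels" (480x640x3 uint8, red, green, blue), "depth" (480x640 float32, m along the optical axis (not along the pixel's ray), 0 where there is no reading), "fx", "fy", "cx", "cy" (pixels), "camera_from_world" (4x4, takes a point from world to camera coordinates). Camera axes: x right, y down, z forward; pixel columns grow to the right and rows downward; lengths in m; the calibration is good to about 2 mm. A picture is of the moment at which its call begins.
A pose or a line that the arm cannot do raises r.PlanningError and nothing moves.
- r.hand_in(): hands the job in, once; it reports no verdict.
Readings, each from a call of its own:
- r.current_t(): time.
- r.current_q(): joint angles.
- r.current_qvel(): joint speeds.
- r.current_effort(): joint torques, N m.
- r.current_tool_pos(): TCP position.
- r.current_ee_rot(): TCP orientation.
- r.current_contact_force(): force on the tool from outside, world axes, zero at the start.
- r.current_torque(): the same for the moment, N m.
- r.current_opening(): opening from 0.0 (shut) to 1.0 (fully open).
Only numpy, scipy, OpenCV 4.12 (cv2) and the standard library are available. Lean on these libraries where they do the work, as an engineer would, in place of code of your own. Each camera call takes 0.05 s, during which the arm holds its last target.

## Working session

There is one attempt and no reset: what is moved stays moved. The work goes in short steps, each a Python script; the robot and the scene stay as the last script left them, time stands still between calls to the robot, and variables do not carry over. Pictures are saved under pics/ and viewed, and the job is handed in when it is done.

```bash
mkdir -p pics; cat > h.py <<'E'
import numpy as np, cv2
from cell import r, optics
def grab(n,tag):
    im=optics.get_image(n); cv2.imwrite(f'pics/{tag}.png',im['pixels'][:,:,::-1]); np.savez(f'{tag}.npz',**{k:im[k] for k in im}); return im
def cast(im,u,v,z):
    T=np.array(im['camera_from_world']);R=T[:3,:3];c=-R.T@T[:3,3]
    d=R.T@np.array([(u-im['cx'])/im['fx'],(v-im['cy'])/im['fy'],1.]); s=(z-c[2])/d[2]; return c+s*d
def dep(im,u,v):
    T=np.array(im['camera_from_world']);R=T[:3,:3];c=-R.T@T[:3,3]
    d=R.T@np.array([(u-im['cx'])/im['fx'],(v-im['cy'])/im['fy'],1.]); return c+float(im['depth'][int(v),int(u)])*d
def proj(im,p):
    q=np.array(im['camera_from_world'])@np.append(p,1); return im['fx']*q[0]/q[2]+im['cx'],im['fy']*q[1]/q[2]+im['cy']
E
python3 - <<'E'
from h import *
for n in('top','side'):
    im=grab(n,n+'0'); T=np.array(im['camera_from_world']); print(n,im['fx'],-T[:3,:3].T@T[:3,3],T[:3,:3].round(2).tolist())
print(r.current_t(),r.finger_overhang,r.current_ee_rot(),r.current_opening(),r.current_contact_force())
E
```

```text
top 584.6877838901636 [0.44897393 0.07092903 1.30691764] [[0.0, -1.0, -0.03], [-0.99, -0.0, -0.11], [0.11, 0.03, -0.99]]
side 597.6861068957912 [0.08601717 0.94326659 0.8161167 ] [[-0.87, -0.49, -0.01], [-0.29, 0.52, -0.81], [0.4, -0.7, -0.59]]
0.1 0.022 [ 1.53311110e-01  9.88177832e-01 -5.08805852e-04 -1.33026107e-04] 1.0036779101604352 [-0.09444153  0.40650144 -0.29159344]
```

View pics/top0.png

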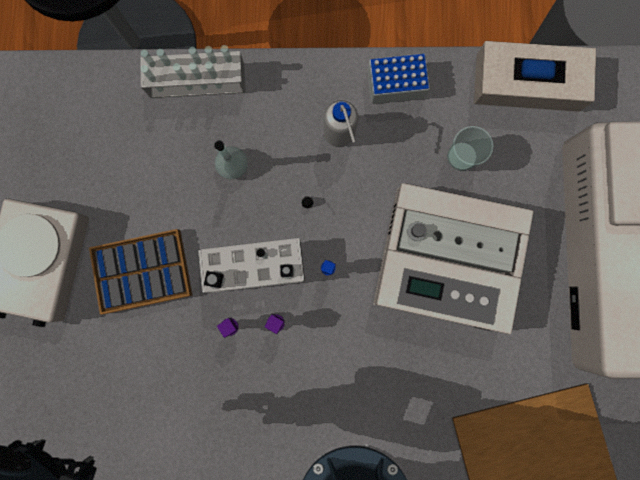

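View pics/side0.png

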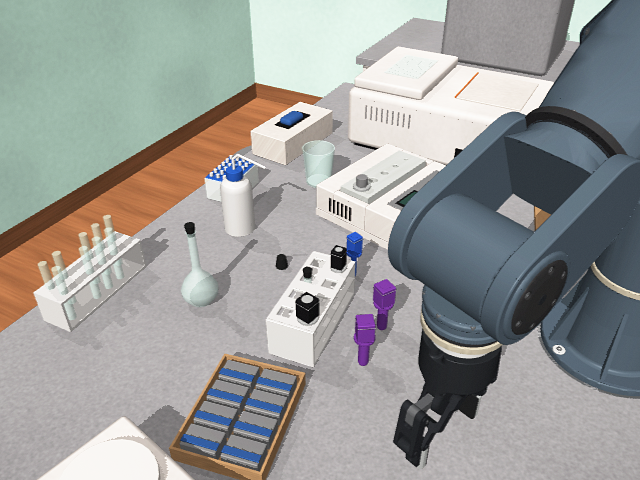

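```bash
python3 - <<'E'
import cv2
a=cv2.imread('pics/top0.png')
cv2.imwrite('pics/c1.png',cv2.resize(a[225:345,190:350],None,fx=5,fy=5,interpolation=cv2.INTER_CUBIC))
cv2.imwrite('pics/c2.png',cv2.resize(a[175:340,370:540],None,fx=3.6,fy=3.6,interpolation=cv2.INTER_CUBIC))
a=cv2.imread('pics/side0.png')
cv2.imwrite('pics/c3.png',cv2.resize(a[130:380,250:450],None,fx=2.4,fy=2.4,interpolation=cv2.INTER_CUBIC))
E
```

```text
(no output)
```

View pics/c1.png

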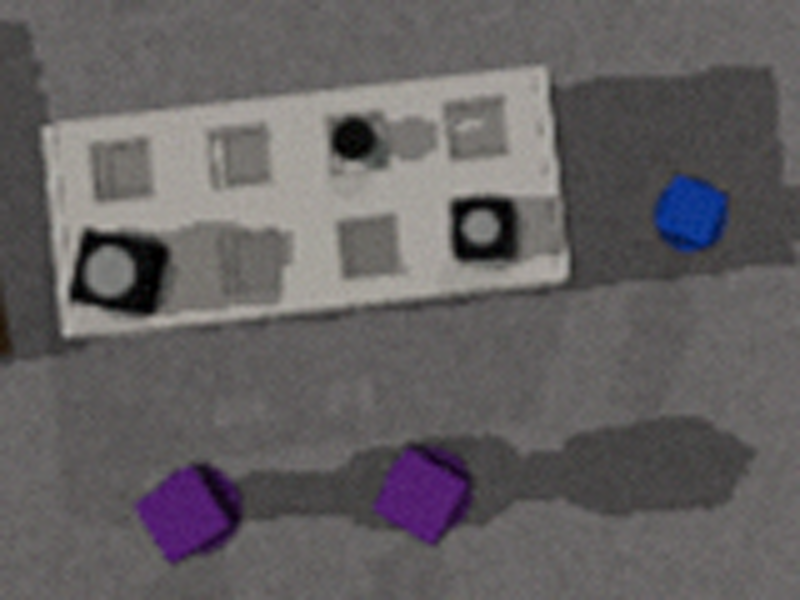

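View pics/c2.png

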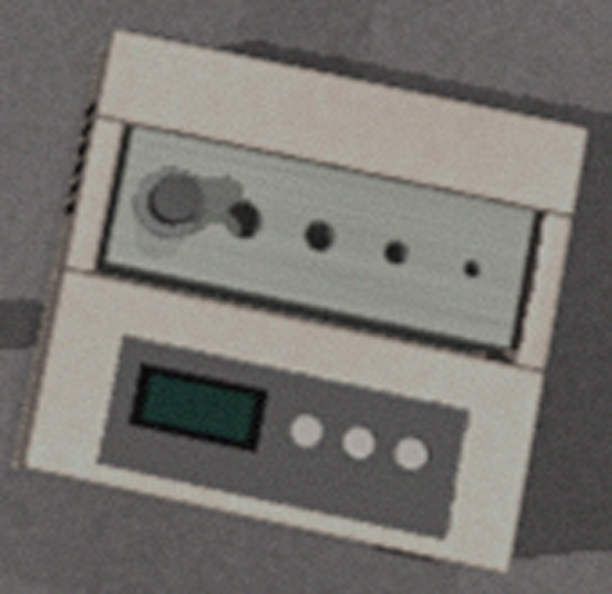

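View pics/c3.png

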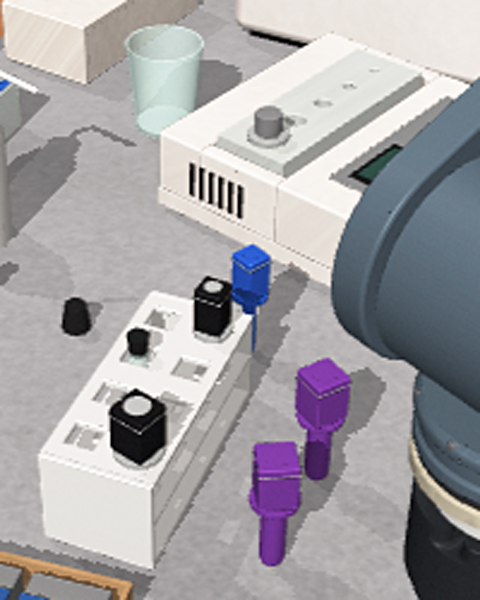

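The rack holds two black-headed square probes. The big one, at top px (211,279), has a head of about 30 mm and is probe_b. The small one, at (287,270), is probe_a. I'm leaving the purple pair (228,327)/(275,324), the blue one (328,268), and the round black tops of the tube and the stopper. In the heater row, the sensor is at (418,231), followed by 21 mm (438,236), 17 mm (459,240), 13 mm (480,245) and 9 mm (501,249).

```bash
python3 - <<'E'
from h import *
im=dict(np.load('top0.npz')); g=im['pixels'].astype(int)
hsv=cv2.cvtColor(im['pixels'],cv2.COLOR_RGB2HSV); mx=g.max(2)
# heads: black blob+grey cap
def blob(u0,u1,v0,v1,th):
    m=np.zeros(mx.shape,np.uint8); m[v0:v1,u0:u1]=(mx[v0:v1,u0:u1]<th)
    c=max(cv2.findContours(m,cv2.RETR_EXTERNAL,cv2.CHAIN_APPROX_NONE)[0],key=cv2.contourArea)
    f=np.zeros_like(m);cv2.drawContours(f,[c],-1,1,-1); return c,f
for n,b in dict(B=(200,230,265,295),A=(276,300,258,282)).items():
    c,f=blob(*b,60); rr=cv2.minAreaRect(c); p4=cv2.boxPoints(rr)
    print(n,rr,'area',f.sum()); W=[cast(im,u,v,.13)[:2] for u,v in p4]
    print(' centre',np.mean(W,0).round(4),'sides',[np.linalg.norm(W[i]-W[(i+1)%4]).round(4) for i in range(4)], 'yaw',[np.degrees(np.arctan2(*(W[i+1]-W[i])[::-1])).round(1) for i in range(2)])
    # cap: bright inside
    cy=[(v,u) for v,u in zip(*np.nonzero(f)) if mx[v,u]>100]; cy=np.mean(cy,0)
    print(' cap px',cy[::-1],'world .13',cast(im,cy[1],cy[0],.13).round(4),'depth',dep(im,cy[1],cy[0]).round(4))
for n,b,th in (('21',(432,446,229,244),75),('17',(452,467,233,248),75),('13',(474,487,239,252),75),('9',(496,507,244,255),90)):
    c,f=blob(*b,th); ys,xs=np.nonzero(f)
    rr=cv2.boundingRect(c); print(n,'n',len(xs),'eqd mm',(2*np.sqrt(len(xs)/np.pi)/584.7*1.207*1e3).round(1),rr,'c',xs.mean().round(2),ys.mean().round(2),cast(im,xs.mean(),ys.mean(),.1).round(4))
for p in((450,225),(470,250),(490,260)): print(dep(im,*p).round(4))
print('sensor',dep(im,418,230).round(4))
# rack corners
m=((mx>120)&(hsv[...,1]<40)).astype(np.uint8); m[:225]=0;m[345:]=0;m[:,:190]=0;m[:,310:]=0
c=max(cv2.findContours(m,cv2.RETR_EXTERNAL,cv2.CHAIN_APPROX_NONE)[0],key=cv2.contourArea); rr=cv2.minAreaRect(c);p4=cv2.boxPoints(rr);W=[cast(im,u,v,.085)[:2] for u,v in p4]
print('rack',np.mean(W,0),[np.linalg.norm(W[i]-W[(i+1)%4]).round(4) for i in range(4)],[np.degrees(np.arctan2(*(W[i+1]-W[i])[::-1])).round(1) for i in range(2)],[dep(im,u,v).round(4) for u,v in((240,281-20),(255,285))])
E
```

```text
B ((213.6154022216797, 278.923095703125), (17.65045166015625, 14.904827117919922), 11.309932708740234) area 259
 centre [0.4767 0.2871] sides [np.float64(0.0299), np.float64(0.0359), np.float64(0.0298), np.float64(0.0358)] yaw [np.float64(-10.2), np.float64(-101.1)]
 cap px [211.53125  278.984375] world .13 [0.4766 0.2913 0.13  ] depth [0.4766 0.2914 0.1297]
A ((286.0, 270.5), (11.0, 12.0), 90.0) area 144
 centre [0.494  0.1412] sides [np.float64(0.0242), np.float64(0.0221), np.float64(0.0241), np.float64(0.0221)] yaw [np.float64(-89.9), np.float64(-179.7)]
 cap px [285.5862069  269.86206897] world .13 [0.4953 0.1421 0.13  ] depth [0.4953 0.1421 0.1292]
21 n 54 eqd mm 17.1 (434, 231, 8, 10) c 437.76 235.22 [ 0.5685 -0.1699  0.1   ]
17 n 40 eqd mm 14.7 (455, 237, 7, 7) c 457.95 240.15 [ 0.5583 -0.2111  0.1   ]
13 n 25 eqd mm 11.6 (477, 242, 5, 6) c 479.2 244.76 [ 0.5488 -0.2543  0.1   ]
9 n 13 eqd mm 8.4 (499, 248, 4, 4) c 500.38 249.38 [ 0.5393 -0.2971  0.1   ]
[ 0.5895 -0.1952  0.1018]
[ 0.538  -0.2352  0.0998]
[ 0.5176 -0.276   0.0978]
sensor [ 0.5763 -0.1249  0.128 ]
rack [0.50747223 0.21865476] [np.float64(0.2156), np.float64(0.0916), np.float64(0.2139), np.float64(0.0918)] [np.float64(-83.3), np.float64(-173.2)] [array([0.5198, 0.2518, 0.0044]), array([0.4654, 0.2083, 0.0858])]
```

```bash
python3 - <<'E'
from h import *
im=dict(np.load('top0.npz')); a=im['pixels'][:,:,::-1]
o=[]
# predicted circles from line fit
b9=np.array([.5393,-.2971]);b17=np.array([.5583,-.2111]);d=(b17-b9)/np.linalg.norm(b17-b9);m=(b9+np.array([.5488,-.2543])+b17)/3
print(np.degrees(np.arctan2(*d[::-1])))
s=10
u0,v0=425,222
c=cv2.resize(np.ascontiguousarray(a[v0:v0+34,u0:u0+80]),None,fx=s,fy=s,interpolation=cv2.INTER_CUBIC)
for k,D in((-1,9),(0,13),(1,17),(2,21)):
    p=m+d*.044*k
    print(D,p.round(4))
    P=[proj(im,[p[0]+D/2e3*np.cos(t),p[1]+D/2e3*np.sin(t),.1]) for t in np.linspace(0,6.28,40)]
    cv2.polylines(c,[((np.array(P)-[u0,v0]+.5)*s).astype(int)],True,(0,0,255),1)
def quad(u0,u1,v0,v1,th,n):
    k=8; g=cv2.resize(a[v0:v1,u0:u1].max(2),None,fx=k,fy=k,interpolation=cv2.INTER_CUBIC)
    mm=(g<th).astype(np.uint8); cc=max(cv2.findContours(mm,cv2.RETR_EXTERNAL,cv2.CHAIN_APPROX_NONE)[0],key=cv2.contourArea)
    rr=cv2.minAreaRect(cc); P=cv2.boxPoints(rr)/k-.5+1/16+[u0,v0]
    W=[cast(im,*p,.13)[:2] for p in P]; print(n,np.mean(W,0).round(4),[np.linalg.norm(W[i]-W[i+1]).round(4) for i in range(2)],[np.degrees(np.arctan2(*(W[i+1]-W[i])[::-1])).round(1) for i in range(2)])
    q=cv2.resize(np.ascontiguousarray(a[v0:v1,u0:u1]),None,fx=k*2,fy=k*2,interpolation=cv2.INTER_CUBIC); cv2.polylines(q,[(cv2.boxPoints(rr)*2).astype(int)],True,(0,0,255),1); return q
qs=[quad(199,231,264,296,75,'B'),quad(272,300,256,284,75,'A')]
H=np.zeros((520,1000,3),np.uint8); H=np.zeros((340+512,1000,3),np.uint8)
H[:340,:800]=c
H[340:340+512,:512]=qs[0];H[340:340+448,512:512+448]=qs[1]
cv2.imwrite('pics/c4.png',cv2.resize(H,None,fx=.7,fy=.7))
E
```

```text
77.5417535599951
9 [ 0.5393 -0.2971]
13 [ 0.5488 -0.2542]
17 [ 0.5583 -0.2112]
21 [ 0.5678 -0.1682]
B [0.4767 0.287 ] [np.float64(0.032), np.float64(0.0381)] [np.float64(-8.7), np.float64(-99.7)]
A [0.4943 0.1401] [np.float64(0.0269), np.float64(0.0257)] [np.float64(-89.0), np.float64(-178.8)]
```

View pics/c4.png

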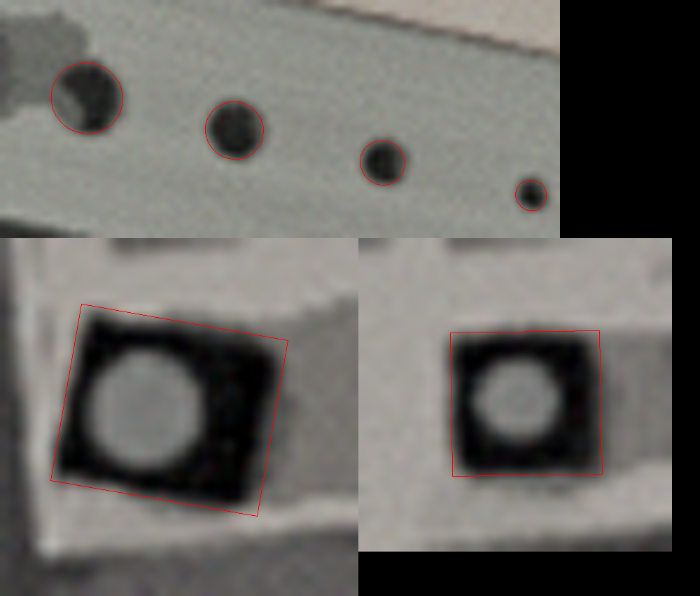

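```bash
cat >> h.py <<'E'
def quat(phi):
    a=np.radians((phi+90)/2); return [float(np.cos(a)),float(np.sin(a)),0.,0.]
def pick(p,phi):
    best=None
    for k in(0,180,-180):
        q=r.inverse_kinematics(p,quat(phi+k))
        if q is not None:
            d=np.abs(np.array(q)-np.array(r.current_q()))
            if best is None or d.max()<best[0]: best=(d.max(),phi+k,q)
    return best
def st(s=''): print(s,'t%.2f'%r.current_t(),'p',np.round(r.current_tool_pos(),4),'F',np.round(r.current_contact_force(),1),'M',np.round(r.current_torque(),2),'op %.3f'%r.current_opening())
E
python3 - <<'E'
from h import *
A=[.4953,.1421]
b=pick([*A,.20],1.); print(b)
r.set_gripper(.6,40)
r.move_to([*A,.20],quat(b[1])); st('above')
r.move_linear([*A,.116],vel=.1); st('down')
r.set_gripper(0.,40); st('grip')
r.sleep(.2); st()
E
```

```text
(np.float64(0.9893593723210239), 1.0, array([ 1.89027654e-01,  3.53144727e-01,  1.79492029e+00, -4.44089210e-16,
        9.93527635e-01,  1.71574362e-01]))
above t2.38 p [0.4952 0.1428 0.2001] F [-1.2  0.4 -0.3] M [ 0.05 -0.   -0.01] op 0.596
down t3.37 p [0.4957 0.1422 0.1165] F [0.2 1.1 0.7] M [-0.03 -0.04  0.05] op 0.602
grip t3.72 p [0.4955 0.1422 0.1166] F [-1.5  0.2  6.7] M [-0.03  0.26  0.05] op 0.282
 t3.92 p [0.4956 0.1422 0.1166] F [-0.8 -0.4  7.1] M [-0.02  0.25  0.02] op 0.272
```

```bash
python3 - <<'E'
from h import *
r.move_linear([.4953,.1421,.25],vel=.2); st('up'); r.sleep(.2); st()
B=[.5488,-.2542]
b=pick([*B,.25],1.);print(b)
r.move_to([*B,.25],quat(b[1])); st('over')
r.move_linear([*B,.21],vel=.1); r.sleep(.2); st('low')
grab('top','topA');grab('side','sideA')
import cv2
a=cv2.imread('pics/topA.png')[170:330,370:570]; s=cv2.imread('pics/sideA.png')[100:280,280:500]
cv2.imwrite('pics/a1.png',np.vstack([cv2.resize(a,(400*3//2,320*3//2))[:300],cv2.resize(s,(600,491))])[:600] if 0 else cv2.resize(s,(660,540)))
E
```

```text
up t4.73 p [0.4947 0.142  0.2488] F [ 0.5 -0.1 -1.6] M [-0.01 -0.    0.03] op 0.277
 t4.93 p [0.4949 0.142  0.2489] F [-0.6 -0.3 -0.5] M [ 0.    0.04 -0.07] op 0.275
(np.float64(0.6997414689663608), 1.0, array([-5.10729605e-01,  4.53407379e-01,  1.50680570e+00, -4.44089210e-16,
        1.18137958e+00, -5.28182897e-01]))
over t6.42 p [ 0.5491 -0.2532  0.25  ] F [ 0.3  0.8 -1.7] M [ 0.   -0.01  0.01] op 0.275
low t7.17 p [ 0.5491 -0.2543  0.2107] F [-0.1 -0.4 -1.3] M [-0.04  0.05  0.01] op 0.276
```

View pics/sideA.png

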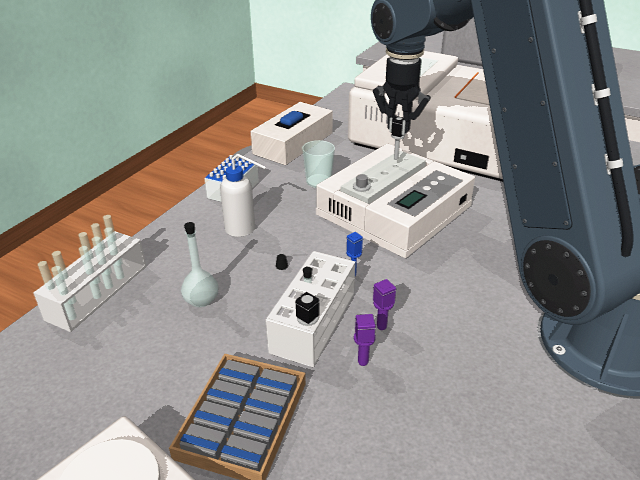

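```bash
cat >> h.py <<'E'
def F(n=3):
    o=[]
    for _ in range(n): o.append(r.current_contact_force()); r.sleep(.02)
    return np.mean(o,0)
def descend(xy,z0,z1,dz,base,fz=6,fl=6,v=.02,follow=0.):
    xy=np.array(xy,float); z=z0
    while z>z1+1e-6:
        z=max(z-dz,z1); r.move_linear([*xy,z],vel=v); f=F()-base
        print('%.4f'%z, '%.4f'%r.current_tool_pos()[2], np.round(xy,4), f.round(1), 't%.1f'%r.current_t())
        if f[2]>fz or np.hypot(*f[:2])>fl: return 'stop',xy,z,f
        if follow: xy=xy+np.clip(follow*f[:2],-.0003,.0003)*(np.hypot(*f[:2])>1.5)
    return 'ok',xy,z,f
E
python3 - <<'E'
from h import *
B=[.5488,-.2542]
base=F(8); print(base.round(2)); np.save('base.npy',base)
r.move_linear([*B,.197],vel=.05)
print(descend(B,.197,.183,.001,base,fz=5,fl=5)); st()
E
```

```text
[ 0.   -0.27 -0.9 ]
0.1960 0.1961 [ 0.5488 -0.2542] [ 0.2  0.6 -0.6] t8.1
0.1950 0.1950 [ 0.5488 -0.2542] [-0.6  0.4 -0.3] t8.4
0.1940 0.1940 [ 0.5488 -0.2542] [-0.4  0.6 -0.4] t8.7
0.1930 0.1930 [ 0.5488 -0.2542] [-0.7  0.2 -0.5] t9.0
0.1920 0.1920 [ 0.5488 -0.2542] [-0.3  0.3 -0.5] t9.3
0.1910 0.1910 [ 0.5488 -0.2542] [ 0.1  0.2 -0. ] t9.6
0.1900 0.1900 [ 0.5488 -0.2542] [ 0.1  0.7 -0.1] t9.9
0.1890 0.1890 [ 0.5488 -0.2542] [ 0.1  0.1 -0.2] t10.2
0.1880 0.1879 [ 0.5488 -0.2542] [-0.1  0.  -0.2] t10.5
0.1870 0.1870 [ 0.5488 -0.2542] [ 0.1  0.5 -0.5] t10.8
0.1860 0.1860 [ 0.5488 -0.2542] [ 0.9 -0.3 -0.3] t11.1
0.1850 0.1850 [ 0.5488 -0.2542] [ 1.4 -1.1 -0.8] t11.4
0.1840 0.1840 [ 0.5488 -0.2542] [ 1.3 -1.1 -0.6] t11.7
0.1830 0.1830 [ 0.5488 -0.2542] [ 1.7 -1.5 -0.6] t12.0
('ok', array([ 0.5488, -0.2542]), 0.183, array([ 1.70413549, -1.49195234, -0.56953499]))
 t12.01 p [ 0.5489 -0.2542  0.183 ] F [ 1.3 -2.8 -1.5] M [-0.43 -0.31 -0.03] op 0.277
```

```bash
python3 - <<'E'
from h import *
base=np.load('base.npy')
x=descend([.5490,-.2544],.183,.160,.002,base,fz=15,fl=9,v=.025,follow=.00012); print(x); st()
E
```

```text
0.1810 0.1808 [ 0.549  -0.2544] [ 1.2 -1.7 -1.2] t12.3
0.1790 0.1789 [ 0.5491 -0.2546] [ 0.5  0.1 -0. ] t12.6
0.1770 0.1769 [ 0.5491 -0.2546] [-0.  -0.2 -0.4] t12.9
0.1750 0.1749 [ 0.5491 -0.2546] [-0.3 -0.1 -0.5] t13.2
0.1730 0.1729 [ 0.5491 -0.2546] [ 0.1  0.4 -0.2] t13.5
0.1710 0.1709 [ 0.5491 -0.2546] [-0.2  0.3  0.3] t13.8
0.1690 0.1687 [ 0.5491 -0.2546] [-0.6  0.1 -1.8] t14.1
0.1670 0.1667 [ 0.5491 -0.2546] [-1.3 -0.4 -2.5] t14.4
0.1650 0.1648 [ 0.5491 -0.2546] [-2.3  0.6 -2.5] t14.7
0.1630 0.1629 [ 0.5489 -0.2545] [-1.1 -0.7 -2.4] t15.0
0.1610 0.1609 [ 0.5489 -0.2545] [-1.6 -0.6 -2.4] t15.3
0.1600 0.1601 [ 0.5487 -0.2546] [-0.5 -0.1 -0.2] t15.6
('ok', array([ 0.54868317, -0.2546138 ]), 0.16, array([-0.45618957, -0.10291623, -0.19286605]))
 t15.61 p [ 0.5488 -0.2546  0.1601] F [-0.5 -0.5 -1.1] M [-0.09  0.12  0.02] op 0.279
```

```bash
python3 - <<'E'
from h import *
base=np.load('base.npy')
x=descend([.5487,-.2546],.160,.135,.0025,base,fz=15,fl=9,v=.025,follow=.00012); print(x); st()
im=grab('side','sideA2'); a=im['pixels'][:,:,::-1]
cv2.imwrite('pics/a2.png',cv2.resize(a[90:240,300:500],None,fx=4,fy=4,interpolation=cv2.INTER_CUBIC))
E
```

```text
0.1575 0.1573 [ 0.5487 -0.2546] [ 0.6 -0.4 -2.4] t15.9
0.1550 0.1548 [ 0.5487 -0.2546] [ 0.9 -1.4 -3.7] t16.2
0.1525 0.1522 [ 0.5488 -0.2548] [ 1.  -0.5 -3. ] t16.5
0.1500 0.1498 [ 0.5488 -0.2548] [-0.1 -0.5 -3.3] t16.8
0.1475 0.1473 [ 0.5488 -0.2548] [ 1.1 -0.4 -3. ] t17.1
0.1450 0.1448 [ 0.5488 -0.2548] [ 0.4  0.3 -3.6] t17.4
0.1425 0.1423 [ 0.5488 -0.2548] [ 0.5  0.3 -3.1] t17.7
0.1400 0.1398 [ 0.5488 -0.2548] [ 0.4 -0.3 -3. ] t18.0
0.1375 0.1373 [ 0.5488 -0.2548] [ 0.3 -0.5 -3. ] t18.3
0.1350 0.1348 [ 0.5488 -0.2548] [ 0.4 -0.4 -3.2] t18.6
('ok', array([ 0.54881108, -0.25476724]), 0.135, array([ 0.42191475, -0.4471798 , -3.18142553]))
 t18.61 p [ 0.5488 -0.2547  0.1348] F [ 0.5 -1.4 -4.8] M [-0.13 -0.12  0.02] op 0.273
```

View pics/a2.png

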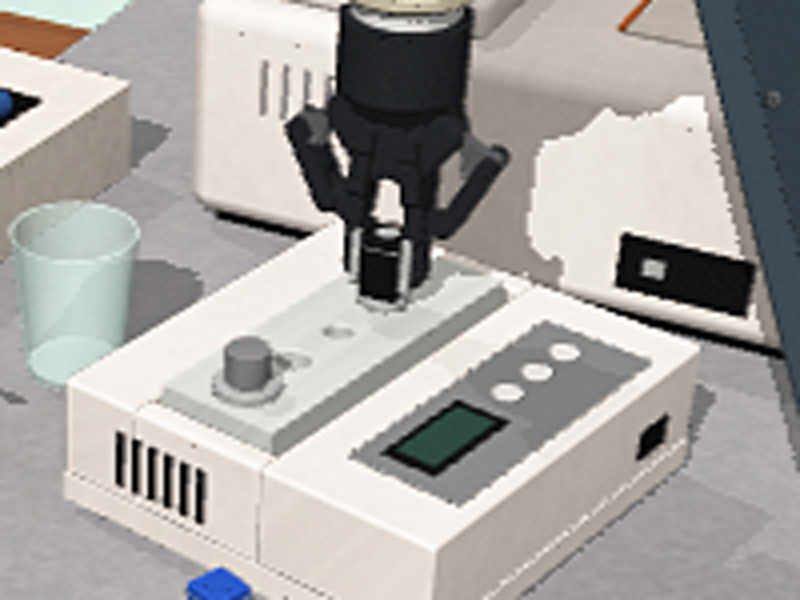

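The enlarged side view shows the probe upright in the 13 mm bore at about crop px (383,290), with its flange nearly on the block. Next is the final press.

```bash
python3 - <<'E'
from h import *
base=np.load('base.npy')
r.move_linear([.5488,-.2548,.1325],vel=.02)
x=descend([.5488,-.2548],.1325,.1285,.0005,base,fz=10,fl=9,v=.01); print(x); st()
E
```

```text
0.1320 0.1321 [ 0.5488 -0.2548] [-1.1  0.4 -0.1] t19.2
0.1315 0.1316 [ 0.5488 -0.2548] [-1.2  0.1  0.8] t19.5
0.1310 0.1314 [ 0.5488 -0.2548] [-2.7  1.3  6. ] t19.8
0.1305 0.1313 [ 0.5488 -0.2548] [-4.5  1.8 10.8] t20.1
('stop', array([ 0.5488, -0.2548]), 0.1305, array([-4.47718609,  1.75000592, 10.76863779]))
 t20.13 p [ 0.5489 -0.2549  0.1313] F [-3.8  1.9 10.3] M [ 0.33  0.83 -0.  ] op 0.277
```

```bash
python3 - <<'E'
from h import *
r.move_linear([.5488,-.2548,.1298],vel=.01); r.sleep(.1); st('press')
r.move_linear([.5488,-.2548,.1312],vel=.02)
r.set_gripper(.55); st('open')
r.move_linear([.5488,-.2548,.23],vel=.2); st('up')
C=[.4766,.2913]
b=pick([*C,.21],-9.3); print(b)
r.move_to([.5,-.1,.25],quat(b[1])); st()
for n in('top','side'):
    im=grab(n,n+'A3'); a=im['pixels'][:,:,::-1]
    cv2.imwrite(f'pics/a3{n}.png',cv2.resize(a[90:240,300:500] if n=='side' else a[175:325,370:570],None,fx=4,fy=4,interpolation=cv2.INTER_CUBIC))
E
```

```text
press t20.48 p [ 0.5489 -0.2549  0.1312] F [-6.3  2.9 15.8] M [0.5  1.23 0.02] op 0.274
open t21.08 p [ 0.5488 -0.2548  0.131 ] F [ 0.4 -0.  -0.2] M [ 0.02 -0.    0.02] op 0.552
up t21.73 p [ 0.5484 -0.2545  0.2289] F [ 0.1  0.1 -0.9] M [-0.04  0.05 -0.03] op 0.547
(np.float64(1.156620326962965), -9.3, array([ 4.65272920e-01,  4.14429883e-01,  1.67357180e+00, -4.44089210e-16,
        1.05359097e+00,  6.27588541e-01]))
 t22.42 p [ 0.5    -0.1002  0.2493] F [ 0.5 -0.4 -1.1] M [-0.07  0.03 -0.04] op 0.549
```

View pics/a3side.png

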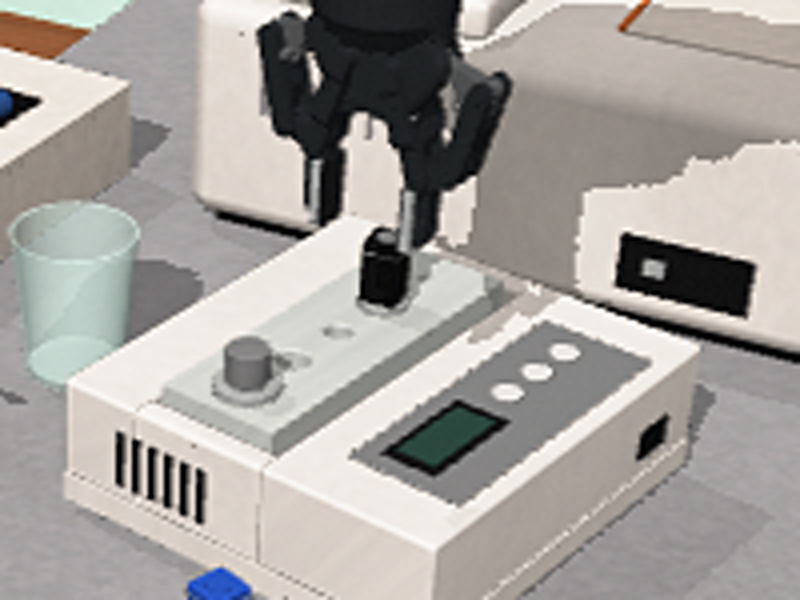

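View pics/a3top.png

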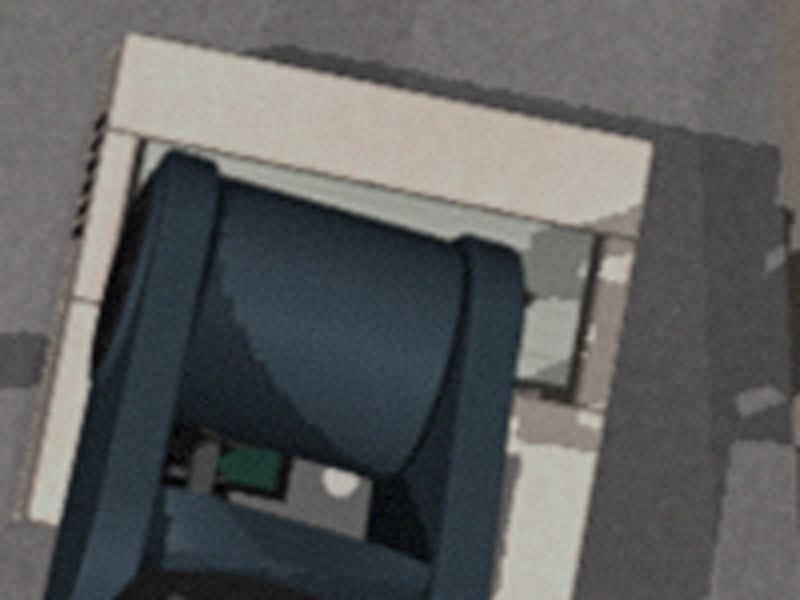

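```bash
python3 - <<'E'
from h import *
C=[.4766,.2913]
r.set_gripper(.7,50)
r.move_to([*C,.20],quat(-9.3)); st('above')
im=grab('top','topB'); a=im['pixels'][:,:,::-1]
cv2.imwrite('pics/b1.png',cv2.resize(a[175:325,370:570],None,fx=4,fy=4,interpolation=cv2.INTER_CUBIC))
ix=[(u,v) for v in range(236,252) for u in range(470,490) if im['pixels'][v,u].max()<60]
zs=[dep(im,u,v) for u in range(474,486) for v in range(236,248)]; zs=np.array(zs); print('headtop z',np.median(zs[zs[:,2]>.12],0),(zs[:,2]>.12).sum())
r.move_linear([*C,.116],vel=.1); st('down')
r.set_gripper(0.,50); r.sleep(.1); st('grip')
r.move_linear([*C,.25],vel=.2); r.sleep(.1); st('up')
E
```

```text
above t24.27 p [0.4771 0.2905 0.2002] F [ 0.4 -0.2  0.1] M [ 0.01 -0.06 -0.02] op 0.700
headtop z [ 0.55073863 -0.24591279  0.14253379] 95
down t25.31 p [0.4769 0.2915 0.1166] F [-0.5  0.   0.1] M [ 0.05 -0.02  0.02] op 0.699
grip t25.77 p [0.4769 0.2914 0.1166] F [-0.7 -0.7  5.9] M [-0.06  0.25  0.01] op 0.344
up t26.69 p [0.476  0.291  0.2484] F [ 0.9  0.  -2.5] M [ 0.01 -0.    0.03] op 0.341
```

View pics/b1.png

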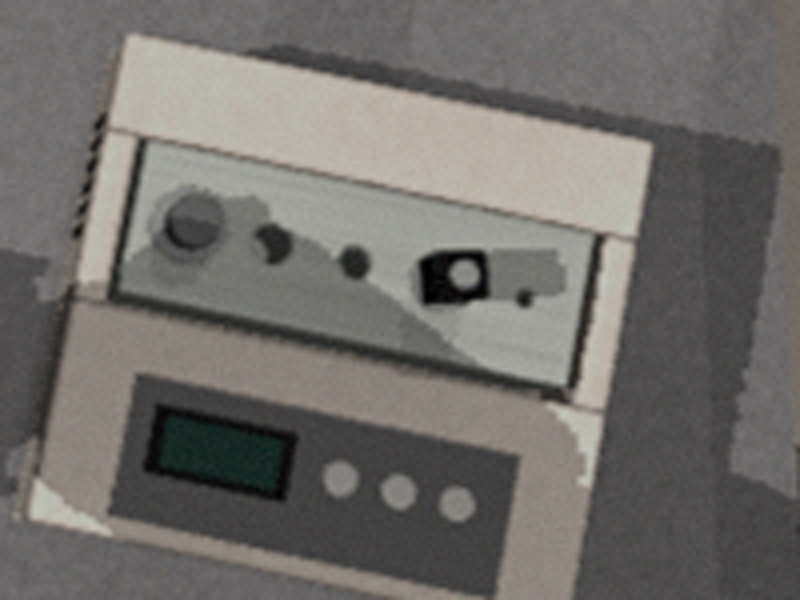

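```bash
python3 - <<'E'
from h import *
im=dict(np.load('topB.npz'))
Z=np.array([dep(im,u,v) for u in range(485,489) for v in range(242,246)]);print('cap',np.median(Z,0).round(4))
p=[np.median([dep(im,u+i,v+j)[2] for i in(-1,0,1) for j in(-1,0,1)]).round(4) for u,v in((449,226),(470,250),(470,232),(500,255),(495,260))];print(p)
g=im['pixels'].max(2)
for n,(u0,u1,v0,v1),th in(('17',(452,467,233,248),70),('9',(496,507,244,255),85)):
    m=g[v0:v1,u0:u1]<th; y,x=np.nonzero(m); print(n,x.mean()+u0,y.mean()+v0,cast(im,x.mean()+u0,y.mean()+v0,.1).round(4))
r.move_to([.5678,-.1687,.25],quat(-9.3)); r.move_linear([.5678,-.1687,.21],vel=.1); r.sleep(.2); base=F(8); np.save('base.npy',base); st(base)
im=grab('side','sideB'); a=im['pixels'][:,:,::-1]
cv2.imwrite('pics/b2.png',cv2.resize(a[90:240,300:500],None,fx=4,fy=4,interpolation=cv2.INTER_CUBIC))
E
```

```text
cap [ 0.5476 -0.2561  0.1455]
[np.float64(0.1), np.float64(0.099), np.float64(0.1008), np.float64(0.1021), np.float64(0.1006)]
17 458.2307692307692 240.3846153846154 [ 0.5578 -0.2116  0.1   ]
9 500.5 249.0 [ 0.5401 -0.2974  0.1   ]
[ 0.35375054  0.2017908  -1.78332507] t29.29 p [ 0.5679 -0.1687  0.2104] F [ 0.4  0.  -2.1] M [-0.02 -0.03  0.03] op 0.342
```

View pics/b2.png

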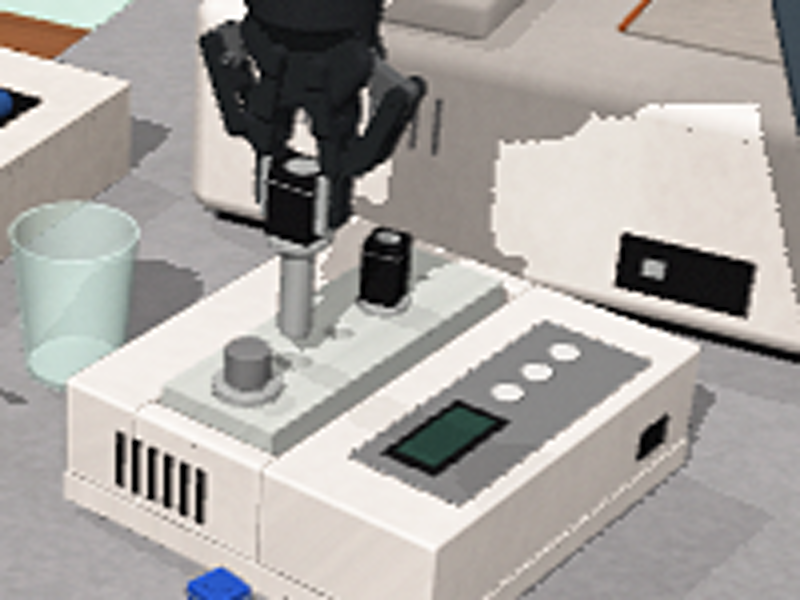

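Probe_a's cap reads 0.1455 m against an expected 0.145, so it is flush. Probe_b is held upright at crop px (298,290), above the 21 mm bore.

```bash
python3 - <<'E'
from h import *
base=np.load('base.npy'); X=[.5678,-.1687]
r.move_linear([*X,.193],vel=.05)
s=descend(X,.193,.181,.001,base,fz=5,fl=5,v=.02,follow=.00012); print(s)
if s[0]=='ok':
    s=descend(s[1],.181,.161,.002,base,fz=15,fl=9,v=.025,follow=.00012); print(s)
st()
E
```

```text
0.1920 0.1922 [ 0.5678 -0.1687] [-0.2 -0.8  0.2] t30.1
0.1910 0.1910 [ 0.5678 -0.1687] [-0.9  0.   0.1] t30.4
0.1900 0.1900 [ 0.5678 -0.1687] [-0.2 -0.2  0.1] t30.7
0.1890 0.1889 [ 0.5678 -0.1687] [ 0.3  0.  -0.4] t31.0
0.1880 0.1880 [ 0.5678 -0.1687] [-0.6 -0.4 -0.4] t31.3
0.1870 0.1870 [ 0.5678 -0.1687] [-0.1  0.1 -0.2] t31.6
0.1860 0.1860 [ 0.5678 -0.1687] [ 0.   0.  -0.4] t31.9
0.1850 0.1850 [ 0.5678 -0.1687] [-0.4 -0.4 -0.1] t32.2
0.1840 0.1840 [ 0.5678 -0.1687] [-0.4  0.  -0. ] t32.5
0.1830 0.1830 [ 0.5678 -0.1687] [-0.6  0.  -0.1] t32.8
0.1820 0.1820 [ 0.5678 -0.1687] [-0.4 -0.3 -0.4] t33.1
0.1810 0.1810 [ 0.5678 -0.1687] [-0.3 -0.1 -0. ] t33.4
('ok', array([ 0.5678, -0.1687]), 0.181, array([-0.31730953, -0.14605028, -0.02266865]))
0.1790 0.1789 [ 0.5678 -0.1687] [-0.6 -0.1 -0.2] t33.7
0.1770 0.1769 [ 0.5678 -0.1687] [-0.8 -0.3 -0.2] t34.0
0.1750 0.1749 [ 0.5678 -0.1687] [-0.6 -0.6 -0.4] t34.3
0.1730 0.1729 [ 0.5678 -0.1687] [-0.3 -0.4 -0.3] t34.6
0.1710 0.1708 [ 0.5678 -0.1687] [-0.9 -1.  -0.4] t34.9
0.1690 0.1687 [ 0.5678 -0.1687] [-2.1 -1.2 -1.7] t35.2
0.1670 0.1667 [ 0.5675 -0.1688] [-2.  -1.5 -2.8] t35.5
0.1650 0.1648 [ 0.5673 -0.169 ] [-2.1 -0.9 -2.2] t35.8
0.1630 0.1629 [ 0.5671 -0.1691] [-1.2  0.2 -2.4] t36.1
0.1610 0.1609 [ 0.5671 -0.1691] [-0.1 -0.5 -2.8] t36.4
('ok', array([ 0.56705278, -0.16913779]), 0.161, array([-0.10603186, -0.50169819, -2.76561125]))
 t36.43 p [ 0.5671 -0.1691  0.1609] F [ 0.3  0.2 -4.5] M [-0.    0.02  0.03] op 0.345
```

```bash
python3 - <<'E'
from h import *
base=np.load('base.npy')
s=descend([.5671,-.1691],.161,.133,.0028,base,fz=15,fl=9,v=.025,follow=.00012); print(s)
if s[0]=='ok':
    s=descend(s[1],.133,.1285,.0005,base,fz=13,fl=9,v=.01); print(s)
st()
E
```

```text
0.1582 0.1580 [ 0.5671 -0.1691] [-0.6 -0.2 -3.4] t36.7
0.1554 0.1552 [ 0.5671 -0.1691] [ 0.3 -0.7 -3.6] t37.0
0.1526 0.1524 [ 0.5671 -0.1691] [ 0.3 -1.  -3.9] t37.4
0.1498 0.1496 [ 0.5671 -0.1691] [ 0.4 -0.7 -2.5] t37.7
0.1470 0.1468 [ 0.5671 -0.1691] [ 0.6 -0.7 -3.2] t38.0
0.1442 0.1440 [ 0.5671 -0.1691] [ 1.1 -0.2 -3.3] t38.3
0.1414 0.1412 [ 0.5671 -0.1691] [ 1.  -0.2 -3.1] t38.6
0.1386 0.1384 [ 0.5671 -0.1691] [ 1.  -0.8 -3.3] t38.9
0.1358 0.1356 [ 0.5671 -0.1691] [ 1.7 -0.7 -3. ] t39.2
0.1330 0.1327 [ 0.5673 -0.1692] [-0.1 -0.6 -3.3] t39.5
('ok', array([ 0.56729986, -0.16918588]), 0.13300000000000003, array([-0.11549815, -0.64207281, -3.34876624]))
0.1325 0.1325 [ 0.5673 -0.1692] [-1.3 -0.1 -0.6] t39.8
0.1320 0.1320 [ 0.5673 -0.1692] [-1.3  0.1  0.7] t40.1
0.1315 0.1314 [ 0.5673 -0.1692] [-1.8 -0.1  0.5] t40.4
0.1310 0.1313 [ 0.5673 -0.1692] [-4.3  1.5  7. ] t40.7
0.1305 0.1313 [ 0.5673 -0.1692] [-6.7  1.9 12.2] t41.0
0.1300 0.1312 [ 0.5673 -0.1692] [-7.9  3.  17. ] t41.3
('stop', array([ 0.56729986, -0.16918588]), 0.13, array([-7.94175681,  3.01331789, 16.9694416 ]))
 t41.32 p [ 0.5674 -0.1692  0.1312] F [-7.3  2.4 14.6] M [0.49 1.55 0.02] op 0.347
```

Seated: it stalls at 0.1312, the same height as probe_a. I'll release, retreat and check.

```bash
python3 - <<'E'
from h import *
X=[.5673,-.1692]
r.move_linear([*X,.1312],vel=.02)
r.set_gripper(.65); st('open')
r.move_linear([*X,.24],vel=.2)
r.move_to([.40,.25,.28],quat(-9.3)); r.sleep(.2); st('away')
for n in('top','side'):
    im=grab(n,n+'E'); a=im['pixels'][:,:,::-1]
    if n=='top':
        g=im['pixels'].max(2)
        for k,(u,v) in dict(A=(486.7,243.7),B=(445,234)).items(): 
            print(k,np.median([dep(im,u+i,v+j) for i in(-1,0,1) for j in(-1,0,1)],0).round(4))
    cv2.imwrite(f'pics/e{n}.png',cv2.resize(a[90:240,300:500] if n=='side' else a[175:325,370:570],None,fx=4,fy=4,interpolation=cv2.INTER_CUBIC))
E
```

```text
open t41.94 p [ 0.5675 -0.1693  0.1311] F [0.1 0.1 0. ] M [-0.   -0.02  0.03] op 0.651
away t44.49 p [0.4004 0.2496 0.2799] F [ 0.1 -0.2 -0.9] M [-0.01  0.01 -0.02] op 0.647
A [ 0.547  -0.2565  0.1448]
B [ 0.5662 -0.1749  0.1467]
```

View pics/eside.png

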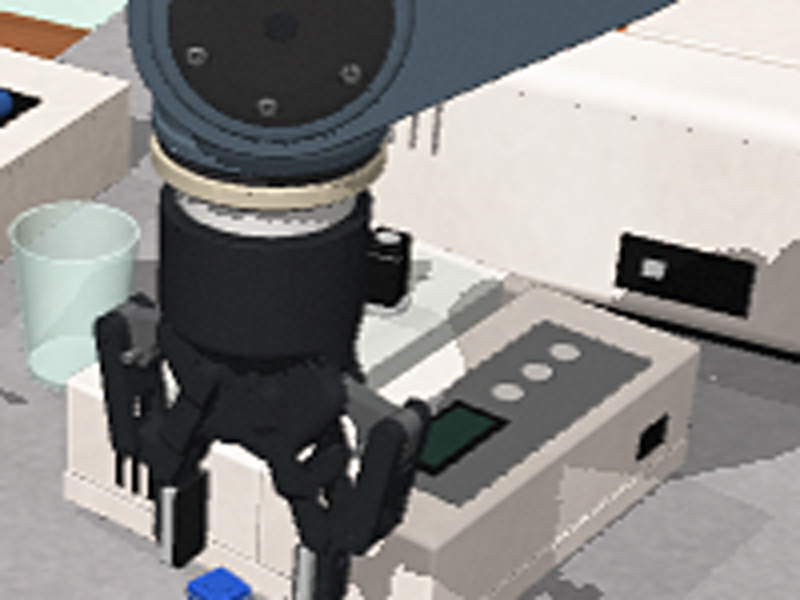

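View pics/etop.png

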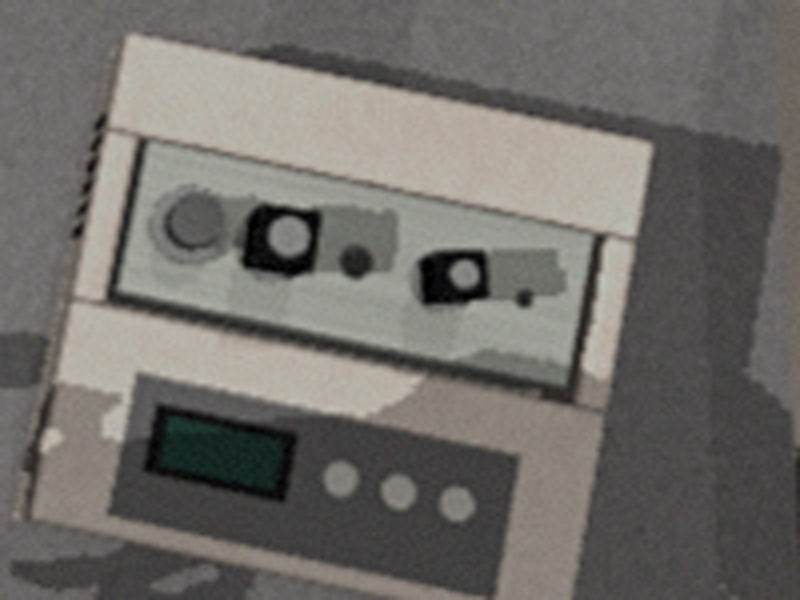

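View pics/topE.png

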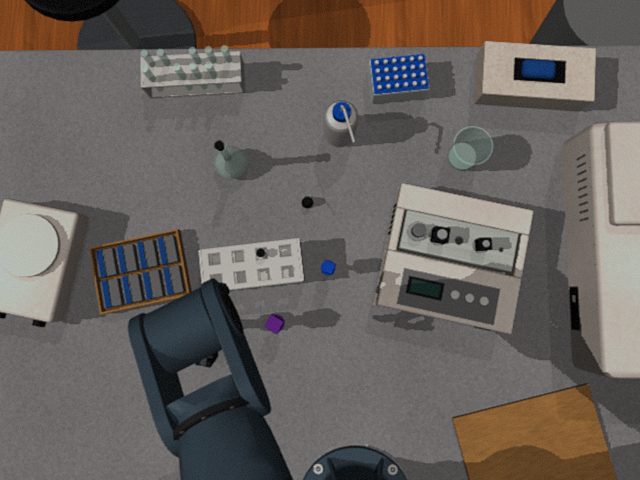

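```bash
python3 - <<'E'
from h import *
r.set_joints([1.178,.351,1.652,0,1.139,-.085]); r.sleep(.1); st()
im=grab('top','topG')
for k,(u,v) in dict(A=(486.2,243.4),B=(442.3,233.8),face=(465,255),face2=(455,228)).items():
    Z=np.array([dep(im,u+i,v+j) for i in(-2,-1,0,1,2) for j in(-2,-1,0,1,2)]); print(k,Z.mean(0).round(4))
im=grab('side','sideG'); a=im['pixels'][:,:,::-1]
cv2.imwrite('pics/g.png',cv2.resize(a[90:240,300:500],None,fx=4,fy=4,interpolation=cv2.INTER_CUBIC))
E
```

```text
t46.04 p [0.1678 0.5236 0.2532] F [ 0.1 -0.3  0.6] M [ 0.04  0.03 -0.  ] op 0.651
A [ 0.5478 -0.2558  0.1456]
B [ 0.5669 -0.17    0.1449]
face [ 0.5277 -0.2246  0.1003]
face2 [ 0.5835 -0.2058  0.0995]
```

View pics/g.png

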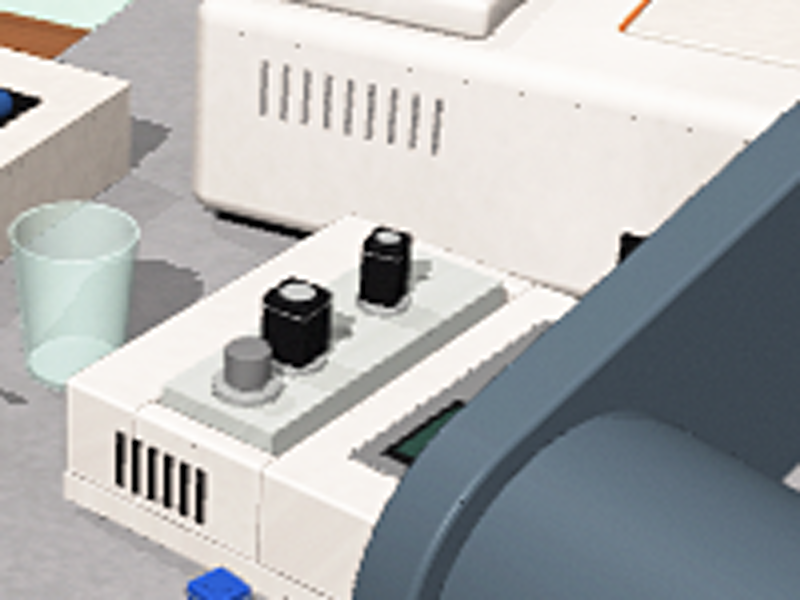

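View pics/sideG.png

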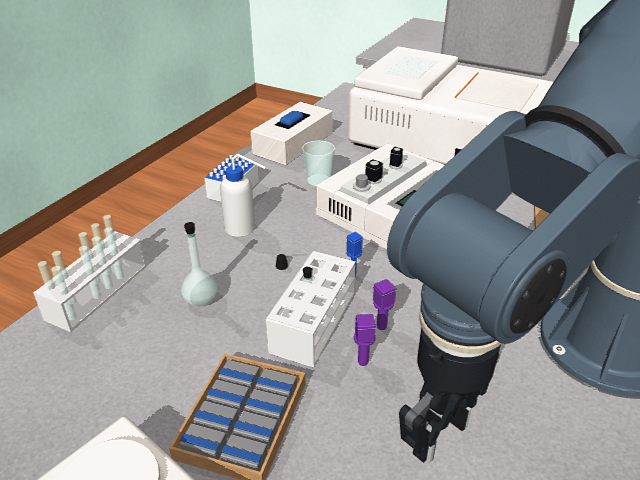

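Both probes stand flush in their bores, at side px (397,157) and (374,170). The rack holds only the tube, and nothing else has moved.

```bash
python3 -c "
from h import *
r.hand_in(); print(r.current_t())"
```

```text
the job is handed in; nothing more can be done
the job is handed in; nothing more can be done
```

Both probes are in their bores: probe_a (12 mm stem) in the 13 mm bore and probe_b (20 mm stem) in the 21 mm bore. I pressed each one gently past the spring ball until its flange stopped on the block.

- **Forces:** my readings between steps peaked at about 17 N straight down and 8.5 N sideways. Neither probe caught on a rim.
- **Flush check:** both probes stopped with the gripper at the same height, within 0.3 mm of my estimate. In the last top image the head tops read 145.6 mm (probe_a) and 144.9 mm (probe_b), against the expected 145 mm. An earlier reading of 146.7 mm for probe_b was sampled off the cap centre; the centred one agreed.
- **Ball resistance:** I did not see the stated 4 to 12 N. I read the force only after each small step had stopped, when it showed −2 to −4 N, so the push itself was not measured.
- **Everything else:** in the last images the look-alikes, tube, bottle and other bystanders look unmoved. The arm was clear of everything at hand-in, at about 46 s of the 64 s allowed.

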